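# Hold the parasol socket over its mounting pad

### The arm

A 7-joint arm with a two-finger parallel gripper is mounted at the origin on the work surface. World frame = base frame: x ahead of the robot, y to its left, z up, the work surface at z = 0. Lengths are in m, angles in rad, forces in N, time in s.
With the tool pointing down it reaches from about 0.4 to 0.75 m from the base axis. Payload 19.5 kg.
Tool frame: the origin (TCP) lies between the finger pads; the fingertips stand 8 mm ahead of it and the grasp point (between the pads) lies 11 mm behind it (nose_length is the distance from the TCP to the fingertips, in m); z points along the fingers, y is the line along which they close (so a half turn about z gives the same grasp; the last joint's range is limited). The gripper opens to 85 mm and grips with 20 to 120 N. Pads are 22 mm wide; open, the fingers measure 114 mm over their backs; the gripper's body (76 mm by 85 mm) begins 54 mm behind the grasp point. The pads swing forward as they close: fully open they stand 13 mm farther back than shut.
Start: joints at [-1.195, 0.707, -0.028, 1.485, 0.022, 0.951, -0.075], TCP at [0.233, 0.526, 0.239] pointing down, gripper open.
Joint ranges: [-2.71, 2.71], [-0.32, 2.16], [-1.57, 1.52], [0, 2.45], [-1.46, 4.6], [0, 2.02], [-2.83, 2.83]. Speed limits (rad/s): [1.89, 1.89, 2.57, 2.57, 3.01, 3.01, 3.01].

### API

Orientations are given as a unit quaternion [w, x, y, z].
In Python, from rig import * gives the robot as it stands.
- The arm moves only by the shell command python3 -m pendant 'ROWS' [FORCE]. ROWS is JSON, a list that holds one entry, the list of rows, each a list of 7 numbers: the closure, from 0 (fully open) to 1 (shut), then the shift along the world's x, y, z in units of 25 mm (1.0 is 25 mm), then the turn, a rotation vector about the world's x, y, z in rad. In form: [[[hand, x, y, z, ax, ay, az], ...]]. A call has 1 to 5 rows; each row is the pose to reach, as a shift and turn from the pose commanded when the call began; what a row does not reach only later rows make up. A row lasts 1/8 s, in which the tool goes at most 62.5 mm and 10.7 degrees, less where a joint would pass 70% of its speed; a pose out of reach is approached as far as the arm can. A call with a gripper value outside its range is refused whole. The fingers move at their own pace and stop on an object; FORCE is the grip in N (left out, the last holds). Time passes only in rows, so rows that repeat a pose let the fingers close. It gives the time, the measured TCP pose, the force, the opening and the grip force at its end, in the units of the state.
- observe(): the state, without advancing time (a new reading comes with each control period).
- camera(name): name is "scene" or "top" or "wrist"; returns the picture (480x640x3 uint8, red, green, blue); there is no depth.
- calibration(name): a dict with "vfov" (degrees; the focal length in pixels is half the picture's height over the tangent of half this angle, whatever the lens; pixels are square), "cx", "cy" (the principal point, pixels), "world_from_camera" (4x4, takes a point from camera to world coordinates); the wrist camera has in their place "hand_eye" (4x4, takes a point from camera to tool coordinates, whose origin is the TCP and whose axes are the flange's). Camera axes: x right, y down, z forward; pixel columns grow to the right and rows downward; lengths in m; the calibration is good to about 2 mm. A picture is of the moment at which its call begins: read the wrist's pose just before it. calibration takes no time and is no camera call.
- close_job(): hands the job in; it is judged then, once.
The state is a dict: "t": time; "joint_pos": joint angles; "joint_velocities": joint speeds; "tau": joint torques, N m; "position": TCP position; "tool_rot": TCP orientation; "force": force on the tool from outside, world axes, zero at the start; "moment": the same for the moment, N m; "finger_gap": finger opening in m; "gripper_force": force on a finger pad.
Only numpy, scipy, OpenCV 4.12 (cv2) and the standard library are available. Lean on these libraries where they do the work, as an engineer would, in place of code of your own. Each camera call takes 0.05 s, during which the arm holds its last target. There are 200 camera calls.

### The job

We are fitting the parasol socket to the painting table. Clear away the brush that was left lying across the wooden mounting pad and lay it flat in the white tray; then pick up the aluminium parasol socket and hold it level about a centimetre above the pad's rubber gasket, its four bolt holes right over the pad's four threaded holes (either way round), without ever touching the pad with it or disturbing the other things on the table. Finish holding it there, still and in the air: do not set it down or let go, because I start the bolts while you hold it.

Things in the scene. Friction and masses are not known exactly. Their poses are not given: they have to be found in the camera images.
- pad: Wooden mounting pad fixed to the table, 170 x 140 mm (x, y), 45 mm high; on the middle of its top a black rubber gasket 120 x 90 x 3 mm, so the gasket's top is 48 mm above the table. Four threaded steel inserts (bore 8 mm) show through the gasket's 12 mm holes at x = +-46, y = +-31 mm. Origin: centre of the underside; z up. Yaw within 0.5 rad.
- pad_hole0 (a point): Centre of threaded hole 0 of the pad, at the gasket's top: (46, 31, 48) mm from the pad's origin, in the pad's axes.
- pad_hole1 (a point): Centre of threaded hole 1 of the pad, at the gasket's top: (-46, 31, 48) mm from the pad's origin, in the pad's axes.
- pad_hole2 (a point): Centre of threaded hole 2 of the pad, at the gasket's top: (-46, -31, 48) mm from the pad's origin, in the pad's axes.
- pad_hole3 (a point): Centre of threaded hole 3 of the pad, at the gasket's top: (46, -31, 48) mm from the pad's origin, in the pad's axes.
- flange: Cast aluminium parasol socket, about 0.25-0.5 kg: base plate 120 x 90 x 8 mm (x, y, z) with four 12 mm bolt holes; in its middle an upright round tube, 34 mm wide, capped 104 mm above the underside. A clamp screw with star knob juts to x = 54 mm, 40 mm up; above 55 mm the tube is free all round to grip. Origin: centre of the underside, z up. Stands left or right of the pad, yaw within 1.5 rad.
- flange_hole0 (a point): Centre of bolt hole 0 of the socket's base plate, at its underside: (46, 31, 0) mm from the socket's origin, in its axes. Hole 0 belongs over pad hole 0, or with the socket half a turn round over pad hole 2.
- flange_hole1 (a point): Centre of bolt hole 1 of the socket's base plate, at its underside: (-46, 31, 0) mm from the socket's origin, in its axes. Hole 1 belongs over pad hole 1, or with the socket half a turn round over pad hole 3.
- flange_hole2 (a point): Centre of bolt hole 2 of the socket's base plate, at its underside: (-46, -31, 0) mm from the socket's origin, in its axes. Hole 2 belongs over pad hole 2, or with the socket half a turn round over pad hole 0.
- flange_hole3 (a point): Centre of bolt hole 3 of the socket's base plate, at its underside: (46, -31, 0) mm from the socket's origin, in its axes. Hole 3 belongs over pad hole 3, or with the socket half a turn round over pad hole 1.
- brush: Flat varnish brush, 230 x 50 x 15 mm, about 0.1 kg, loose, flat on the gasket, across the pad. Wooden handle x = 0 to -120 mm (25 mm wide from -5 to -55, up to 33 behind), steel ferrule 50 mm wide to x = 46, dark stiff bristles 48 mm wide to x = 110. Origin: on the underside where handle and ferrule meet; x to the bristles, within 0.5 rad of the pad's x. Balances near x = 5 mm.
- brush_tip (a point): End of the brush's bristles, half-way up its thickness.
- brush_end (a point): End of the brush's handle, half-way up its thickness.
- tray: White enamel brush tray fixed to the table to the left or right of the pad, the other side from the socket: 310 x 130 mm (x, y) outside, 20 mm high, open on top, walls and floor 4 mm thick. Origin: centre of the underside. Its long axis x points roughly away from the robot (within 0.2 rad).
- tray_in (a point): Centre of the tray's inner floor, 4 mm above the table; axes as the tray's.
- bolt_dish: Steel dish, 90 mm wide, 16 mm high, with the four bolts, beyond the pad; to be left alone. Origin: centre of the underside.
- paint_jar: Amber jar of paint with a white cap, 64 mm wide, 75 mm high, beyond the pad; to be left alone. Origin: centre of the underside.
- brush_glass: Glass of brushes, 82 mm wide, about 240 mm high with the brushes, far to the left; to be left alone. Origin: centre of the underside.

How it is judged:
On the way, in this order (a step that is already met when the one before it is completed fails the run):
1. the brush lies flat in the tray, let go (x of brush_tip in the frame of tray_in between -0.155 and 0.155 m and y of brush_tip in the frame of tray_in between -0.065 and 0.065 m and z of brush_tip in the frame of tray_in between -0.01 and 0.022 m and x of brush_end in the frame of tray_in between -0.155 and 0.155 m and y of brush_end in the frame of tray_in between -0.065 and 0.065 m and z of brush_end in the frame of tray_in between -0.01 and 0.022 m and contact force between brush and the fingers below 0.05 N and linear speed of brush below 0.05 m/s), for 0.2 s.
2. the socket is lifted clear of the table in the gripper (contact force between flange and the fingers above 1 N and contact force between flange and pad below 0.05 N and contact force between flange and brush below 0.05 N and contact force between flange and tray below 0.05 N and height (world z) of each of flange_hole0, flange_hole1, flange_hole2, flange_hole3 above 0.02 m), for 0.2 s.
At the end, for the whole second after the job is handed in: The fingers hold the socket still, touching neither pad, brush nor tray, level within 0.1 rad; each of its four bolt holes is within 5 mm (horizontally) of a threaded hole's centre, either way round, and 3 to 20 mm above the gasket; the brush lies flat inside the tray, let go (all of step 1 and ((horizontal distance between flange_hole0 and pad_hole0 below 0.005 m and horizontal distance between flange_hole1 and pad_hole1 below 0.005 m and horizontal distance between flange_hole2 and pad_hole2 below 0.005 m and horizontal distance between flange_hole3 and pad_hole3 below 0.005 m) or (horizontal distance between flange_hole0 and pad_hole2 below 0.005 m and horizontal distance between flange_hole1 and pad_hole3 below 0.005 m and horizontal distance between flange_hole2 and pad_hole0 below 0.005 m and horizontal distance between flange_hole3 and pad_hole1 below 0.005 m)) and z of flange_hole0 in the frame of pad_hole0 between 0.003 and 0.02 m and z of flange_hole1 in the frame of pad_hole0 between 0.003 and 0.02 m and z of flange_hole2 in the frame of pad_hole0 between 0.003 and 0.02 m and z of flange_hole3 in the frame of pad_hole0 between 0.003 and 0.02 m and angle between flange's own z axis and vertical below 0.1 rad and contact force between flange and the fingers above 1 N and contact force between flange and pad below 0.05 N and contact force between flange and brush below 0.05 N and contact force between flange and tray below 0.05 N and linear speed of flange below 0.02 m/s and angular speed of flange below 0.15 rad/s); the arm keeps its last pose, push and grip.
It fails at once if the socket touches the pad or its gasket (contact force between flange and pad above 1 N).
It fails at once if the brush is let go in mid-air, more than about 3 cm higher than it lay (height (world z) of brush above 0.085 m and contact force between brush and the fingers below 0.01 N).
It fails at once if the socket is tipped over (angle between flange's own z axis and vertical above 0.5 rad).
It fails at once if a bystander (bolt dish, paint jar or glass of brushes) is moved by more than 25 mm (distance of any of bolt_dish, paint_jar, brush_glass from where it was at the start of the episode above 0.025 m).
It also fails if it takes over 64 s, if anything falls off the work surface, if the arm or the gripper's body presses on something with over 40 N, if the wrist force passes 120 N, or if a joint passes its speed limit or range.

## Working session

There is one attempt and no reset: what is moved stays moved. The work goes in short steps, Python scripts to look and compute and a shell command to move; the robot and the scene stay as the last step left them, time stands still between calls to the robot, and variables do not carry over. Pictures are saved under pics/ and viewed, at most 12 in all, crops included, and the job is handed in when it is done.

```bash
mkdir -p pics; ls; python3 - <<'E'
from rig import *
import cv2,numpy as np
s=observe(); print({k:np.round(v,3) for k,v in s.items()})
for n in("top","scene"):
    c=calibration(n);print(n,c["vfov"],c["cx"],c["cy"],np.round(c["world_from_camera"],3).tolist(),[k for k in c])
    cv2.imwrite(f"pics/{n}0.png",camera(n)[:,:,::-1])
c=calibration("wrist");print({k:np.round(v,3).tolist() if not isinstance(v,str) else v for k,v in c.items()})
E
```

```text
pics
{'t': np.float64(0.0), 'joint_pos': array([-1.195,  0.707, -0.028,  1.485,  0.022,  0.951, -0.076]), 'joint_velocities': array([-0.   , -0.002, -0.002, -0.   ,  0.001, -0.002, -0.001]), 'tau': array([-0.0000e+00, -8.8321e+01,  1.2350e+00, -2.3616e+01,  1.7000e-02,
        7.0000e-03, -0.0000e+00]), 'position': array([0.233, 0.525, 0.239]), 'tool_rot': array([-0.   ,  0.207,  0.978, -0.001]), 'force': array([ 0.416, -0.523,  0.31 ]), 'moment': array([ 0.029, -0.033, -0.015]), 'gripper_force': np.float64(0.0), 'finger_gap': np.float64(0.086)}
top 55.45652491773486 323.5099040068621 237.72684182330718 [[-0.011, -0.996, 0.092, 0.464], [-1.0, 0.009, -0.021, 0.102], [0.02, -0.092, -0.996, 1.239], [0.0, 0.0, 0.0, 1.0]] ['vfov', 'cx', 'cy', 'world_from_camera']
scene 50.00001461415281 323.4769131223336 238.38545091566334 [[0.839, 0.298, -0.456, 1.221], [0.544, -0.434, 0.718, -0.901], [0.016, -0.85, -0.526, 0.816], [0.0, 0.0, 0.0, 1.0]] ['vfov', 'cx', 'cy', 'world_from_camera']
{'vfov': 63.063, 'cx': 317.024, 'cy': 236.633, 'hand_eye': [[-0.001, -0.954, -0.299, 0.078], [1.0, -0.001, -0.0, -0.001], [0.0, -0.299, 0.954, -0.135], [0.0, 0.0, 0.0, 1.0]]}
```

View pics/top0.png

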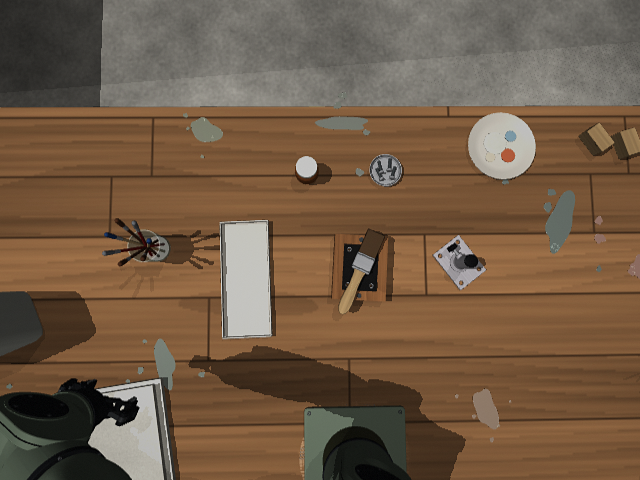

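View pics/scene0.png

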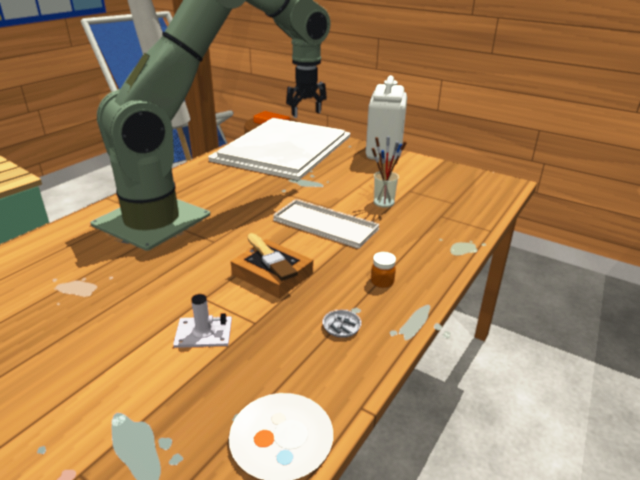

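The top view shows the tray (221–273, 220–339), pad centre near (361, 268), brush handle end (344, 311), bristle end (374, 231) and socket plate near (460, 262) with its cap at (470, 261). The tray is on the left and the socket on the right.

```bash
cat > h.py <<'E'
from rig import *
import cv2,numpy as np
from scipy.spatial.transform import Rotation as R
def pose():
    s=observe();T=np.eye(4);T[:3,:3]=R.from_quat(s["tool_rot"],scalar_first=True).as_matrix();T[:3,3]=s["position"];return T
def cast(n,px,z,T=None):
    c=calibration(n);M=T@np.array(c["hand_eye"]) if n=="wrist" else np.array(c["world_from_camera"])
    f=240/np.tan(np.radians(c["vfov"])/2);px=np.atleast_2d(px).astype(float)
    d=np.c_[(px[:,0]-c["cx"])/f,(px[:,1]-c["cy"])/f,np.ones(len(px))]@M[:3,:3].T;o=M[:3,3]
    return o+d*((z-o[2])/d[:,2])[:,None]
def info():
    s=observe();T=pose();print("t",round(s["t"],2),"pos",np.round(T[:3,3],4),"y-axis",np.round(T[:3,1],3),"z",np.round(T[:3,2],3),"yawy",np.round(np.degrees(np.arctan2(T[1,1],T[0,1])),2),"gap",round(float(s["finger_gap"]),4),"F",np.round(s["force"],2),np.round(s["gripper_force"],1))
def shot(name):
    T=pose();im=camera("wrist")[:,:,::-1].copy();cv2.imwrite(f"pics/{name}.png",im);np.save(f"pics/{name}.npy",T);return T,im
E
python3 - <<'E'
from h import *
p=cast("top",[[221,221],[268,220],[273,337],[223,339]],0.02);print("tray",p.round(3).tolist(),p.mean(0).round(3),np.linalg.norm(np.diff(p,axis=0),axis=1))
print("brush tip/end",cast("top",[[374,231],[344,311]],0.056).round(3).tolist())
print("gasket",cast("top",[361,268],.048).round(3))
print("plate",cast("top",[460,262],.008).round(3),"cap",cast("top",[470,261],.104).round(3))
print("jar,dish",cast("top",[[306,165],[386,170]],.04).round(3).tolist())
info()
E
```

```text
tray [[0.625, 0.351, 0.02], [0.626, 0.226, 0.02], [0.317, 0.212, 0.02], [0.313, 0.343, 0.02]] [0.47  0.283 0.02 ] [0.12563318 0.30971987 0.13060625]
brush tip/end [[0.59, -0.054, 0.056], [0.384, 0.027, 0.056]]
gasket [[ 0.494 -0.019  0.048]]
plate [[ 0.509 -0.292  0.008]] cap [[ 0.508 -0.287  0.104]]
jar,dish [[0.771, 0.122, 0.04], [0.756, -0.092, 0.04]]
t 0.1 pos [0.2332 0.5253 0.2389] y-axis [ 0.406  0.914 -0.001] z [-0.    -0.001 -1.   ] yawy 66.06 gap 0.0853 F [-0.59  0.83  0.51] 0.0
```

```bash
python3 -m pendant '[[[0,4.5,-10.5,0,0,0,0],[0,4.5,-10.5,0,0,0,0],[0,4.5,-10.5,0,0,0,0],[0,4.5,-10.5,0,0,0,0],[0,4.5,-10.5,0,0,0,0]]]' 20; python3 -m pendant '[[[0,4.5,-10.5,0,0,0,0.04],[0,4.5,-10.5,0,0,0,0.04],[0,4.5,-10.5,0,0,0,0.04],[0,4.5,-10.5,0,0,0,0.04],[0,4.5,-10.5,0,0,0,0.04]]]'; python3 -c "
from h import *
info()"
```

```text
t: 0.72
position: [0.3466, 0.2603, 0.2393]
tool_rot: [0.0, 0.209, 0.978, -0.0]
force: [1.0, 0.4, 1.0]
finger_gap: 0.0856
gripper_force: 0.0
t: 1.35
position: [0.4588, -0.0025, 0.2391]
tool_rot: [-0.0, 0.189, 0.982, -0.0]
force: [0.4, 0.5, -1.2]
finger_gap: 0.0853
gripper_force: 0.0
t 1.35 pos [ 0.4588 -0.0025  0.2391] y-axis [ 0.372  0.928 -0.001] z [-0.    -0.001 -1.   ] yawy 68.19 gap 0.0853 F [ 0.38  0.54 -1.23] 0.0
```

```bash
python3 -c "
from h import *
shot('w1')"
```

```text
(no output)
```

View pics/w1.png

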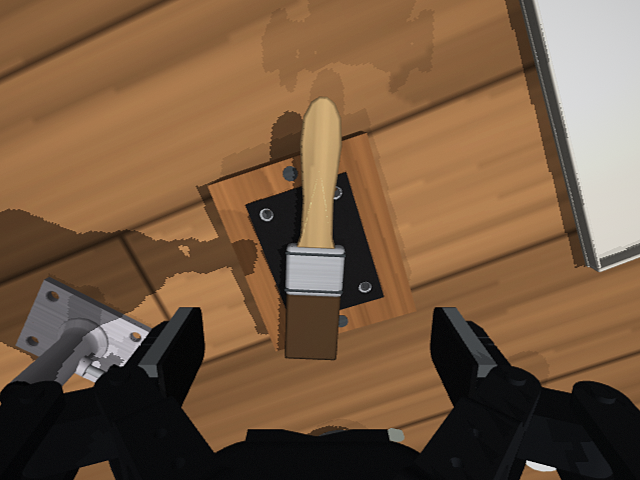

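The wrist view shows the brush along the image column: handle end (322, 97), handle/ferrule junction (316, 247), bristle end (311, 358). Inserts are visible at (266, 215), (337, 192) and (364, 287).

```bash
python3 - <<'E'
from h import *
T=np.load('pics/w1.npy')
b=cast("wrist",[[322,97],[317,230],[316,247],[311,358]],.060,T);print(b.round(4).tolist())
d=b[3]-b[0];a=np.degrees(np.arctan2(d[1],d[0]));print("ang",a,"len",np.linalg.norm(d))
h=cast("wrist",[[266,215],[337,192],[364,287]],.047,T);print(h.round(4).tolist(),np.linalg.norm(np.diff(h,axis=0),axis=1))
g=b[2]-0.016*d/np.linalg.norm(d);print("grip",g)
delta=g-T[:3,3];delta[2]=.064-T[2,3];print("units",delta/.025,"turn",np.radians(a+90-68.19))
t=cast("wrist",[598,270],.02,T);print("tray corner",t)
E
```

```text
[[0.3763, 0.0335, 0.06], [0.4722, -0.009, 0.06], [0.4858, -0.0154, 0.06], [0.5854, -0.0604, 0.06]]
ang -24.18748700660029 len 0.22920593936104108
[[0.4469, -0.0462, 0.047], [0.4509, 0.0177, 0.047], [0.542, 0.0092, 0.047]] [0.06399913 0.0914186 ]
grip [ 0.47120707 -0.00885565  0.06      ]
units [ 0.49439055 -0.25362042 -7.00517677] turn -0.04149497618855923
tray corner [[0.62246709 0.22527841 0.02      ]]
```

```bash
python3 -m pendant '[[[0,0.5,-0.25,-2,0,0,-0.04],[0,0.5,-0.25,-4,0,0,-0.04],[0,0.5,-0.25,-5.8,0,0,-0.04],[0,0.5,-0.25,-7.2,0,0,-0.04],[0,0.5,-0.25,-7.2,0,0,-0.04]]]' 30; python3 -m pendant '[[[1,0,0,0,0,0,0],[1,0,0,0,0,0,0],[1,0,0,0,0,0,0],[1,0,0,0,0,0,0],[1,0,0,0,0,0,0]]]'; python3 -m pendant '[[[1,0,0,0,0,0,0],[1,0,0,0,0,0,0],[1,0,0,0,0,0,0]]]';python3 -c "
from h import *
info()"
```

```text
t: 2.02
position: [0.4697, -0.0056, 0.0578]
tool_rot: [-0.002, 0.207, 0.978, -0.001]
force: [-0.0, 0.1, 0.7]
finger_gap: 0.0854
gripper_force: 0.0
t: 2.65
position: [0.4711, -0.0058, 0.0601]
tool_rot: [0.001, 0.208, 0.978, 0.0]
force: [-1.5, -0.2, 14.4]
finger_gap: 0.0244
gripper_force: 28.8
t: 3.02
position: [0.4711, -0.0058, 0.06]
tool_rot: [0.001, 0.208, 0.978, 0.0]
force: [-1.1, 0.1, 13.9]
finger_gap: 0.0241
gripper_force: 28.8
t 3.02 pos [ 0.4711 -0.0058  0.06  ] y-axis [0.406 0.914 0.   ] z [ 0.001 -0.    -1.   ] yawy 66.04 gap 0.0241 F [-1.15  0.1  13.93] 28.8
```

```bash
python3 -m pendant '[[[1,0,0,0.7,0,0,0],[1,0,0,1.6,0,0,0],[1,0,1,2,0,0,0],[1,-0.1,2.5,2,0,0,0.1],[1,-0.2,4,2,0,0,0.2]]]'; python3 -m pendant '[[[1,-0.1,1.5,0,0,0,0.1],[1,-0.2,3.5,0,0,0,0.2],[1,-0.3,5.5,0,0,0,0.26],[1,-0.3,7.2,0,0,0,0.26],[1,-0.3,7.55,0,0,0,0.26]]]'; python3 -m pendant '[[[1,0,0,0,0,0,0]]]'; python3 - <<'E'
from h import *
info();T,im=shot('w2');cv2.imwrite('pics/top1.png',camera('top')[180:380,180:480,::-1])
E
```

```text
t: 3.65
position: [0.4658, 0.0954, 0.1097]
tool_rot: [0.0, 0.107, 0.994, 0.0]
force: [-0.0, 0.1, -0.7]
finger_gap: 0.0241
gripper_force: 31.2
t: 4.28
position: [0.4575, 0.2857, 0.1094]
tool_rot: [0.0, -0.023, 1.0, 0.001]
force: [-0.4, -1.3, -0.9]
finger_gap: 0.024
gripper_force: 31.2
t: 4.4
position: [0.4582, 0.2827, 0.1093]
tool_rot: [0.0, -0.021, 1.0, -0.0]
force: [0.3, -1.0, -1.5]
finger_gap: 0.024
gripper_force: 31.2
t 4.4 pos [0.4582 0.2827 0.1093] y-axis [-0.042  0.999 -0.001] z [ 0.    -0.001 -1.   ] yawy 92.43 gap 0.024 F [ 0.3  -1.   -1.53] 31.2
```

View pics/w2.png

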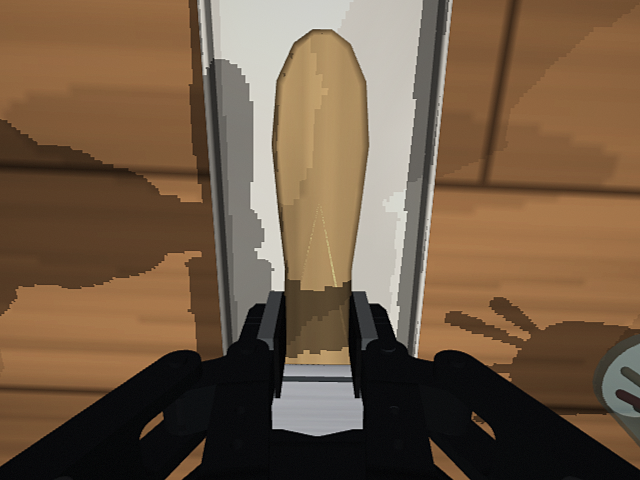

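The brush is level and centred over the tray; the walls run at columns 200–225 and 415–440.

```bash
python3 -m pendant '[[[1,0,0,-1.5,0,0,0],[1,0,0,-2.6,0,0,0],[1,0,0,-3.3,0,0,0],[1,0,0,-3.65,0,0,0],[1,0,0,-3.65,0,0,0]]]'; python3 -m pendant '[[[0.55,0,0,0,0,0,0],[0.55,0,0,0,0,0,0],[0.55,0,0,0,0,0,0]]]';  python3 -m pendant '[[[0.55,0,0,0.8,0,0,0],[0.55,0,0,2,0,0,0],[0.55,0,0,4,0,0,0],[0,0,-1,6,0,0,0],[0,0,-3,7,0,0,-0.1]]]'; python3 - <<'E'
from h import *
info();T,im=shot('w3')
E
```

```text
t: 5.12
position: [0.4584, 0.2828, 0.0181]
tool_rot: [-0.0, -0.021, 1.0, -0.0]
force: [0.0, 0.1, -1.1]
finger_gap: 0.0241
gripper_force: 31.2
t: 5.5
position: [0.4585, 0.2831, 0.0184]
tool_rot: [0.0, -0.021, 1.0, 0.0]
force: [-0.0, -0.1, -0.9]
finger_gap: 0.0384
gripper_force: 0.0
t: 6.12
position: [0.4585, 0.2085, 0.1953]
tool_rot: [0.001, 0.029, 1.0, 0.001]
force: [1.0, -0.7, -0.2]
finger_gap: 0.0732
gripper_force: 0.0
t 6.12 pos [0.4585 0.2085 0.1953] y-axis [0.057 0.998 0.002] z [ 0.003  0.002 -1.   ] yawy 86.73 gap 0.0732 F [ 0.96 -0.69 -0.23] 0.0
```

View pics/w3.png

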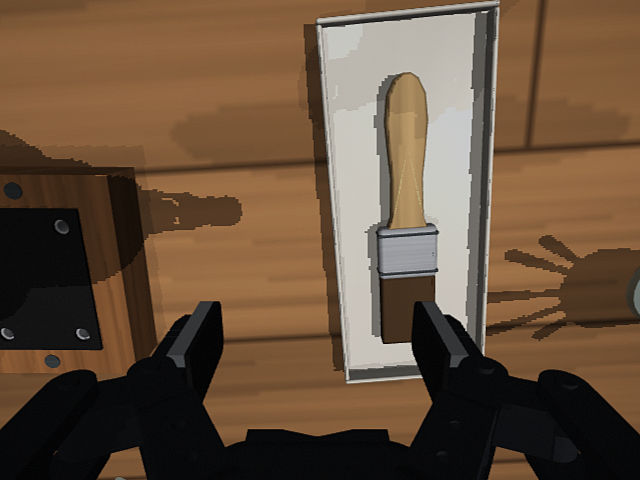

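The brush lies flat in the tray, clear of the walls. Next I measure the pad from above, on the way to the socket.

```bash
python3 -m pendant '[[[0,0,-2,1,0,0,0],[0,-0.2,-4.4,1.6,0,0,0],[0,-0.3,-6.9,1.6,0,0,-0.04],[0,-0.3,-8.7,1.6,0,0,-0.04],[0,-0.3,-8.7,1.6,0,0,-0.04]]]'; python3 -m pendant '[[[0,0,0,0,0,0,0],[0,0,0,0,0,0,0]]]'; python3 - <<'E'
from h import *
info();T,im=shot('w4')
E
```

```text
t: 6.8
position: [0.4506, -0.0126, 0.2332]
tool_rot: [0.0, 0.051, 0.999, -0.001]
force: [0.8, 0.8, 0.0]
finger_gap: 0.0854
gripper_force: 0.0
t: 7.05
position: [0.4508, -0.0084, 0.233]
tool_rot: [0.0, 0.048, 0.999, 0.0]
force: [0.1, -0.0, -0.8]
finger_gap: 0.0855
gripper_force: 0.0
t 7.05 pos [ 0.4508 -0.0084  0.233 ] y-axis [0.096 0.995 0.   ] z [ 0.  0. -1.] yawy 84.5 gap 0.0855 F [ 0.14 -0.01 -0.77] 0.0
```

View pics/w4.png

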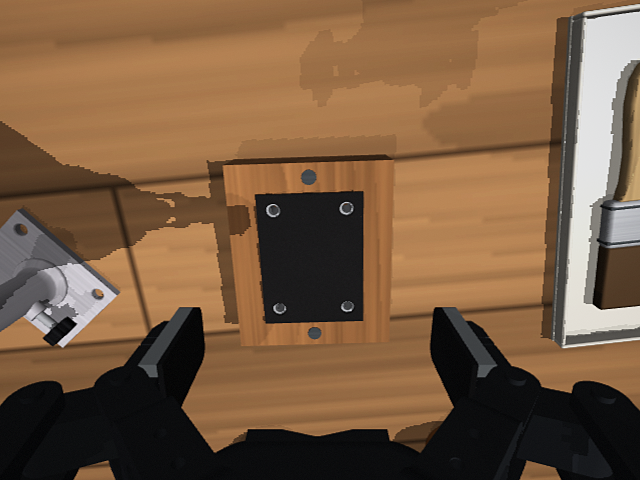

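Four inserts are visible near (273, 210), (347, 208), (280, 308) and (347, 306), on the gasket at (256–364, 192–325).

```bash
python3 - <<'E'
from h import *
im=cv2.imread('pics/w4.png');T=np.load('pics/w4.npy');g=im.max(2)
def fit(h,m):
    # rigid 2D fit model m -> h
    a,b=m-m.mean(0),h-h.mean(0);th=np.arctan2((a[:,0]*b[:,1]-a[:,1]*b[:,0]).sum(),(a*b).sum())
    Rm=np.array([[np.cos(th),-np.sin(th)],[np.sin(th),np.cos(th)]]);c=h.mean(0)-Rm@m.mean(0)
    return c,np.degrees(th),np.linalg.norm(m@Rm.T+c-h,axis=1)*1000
px=[]
for u,v in [(347,306),(347,208),(273,210),(280,308)][0:0]+[(347,306),(347,208),(273,210),(280,308)]:
    w=g[v-12:v+13,u-12:u+13];x,y=np.meshgrid(np.arange(u-12,u+13),np.arange(v-12,v+13))
    M=cv2.morphologyEx((w>70).astype(np.uint8),cv2.MORPH_CLOSE,np.ones((7,7)));(cc,r)=cv2.minEnclosingCircle(cv2.findNonZero(M));px.append((u-12+cc[0],v-12+cc[1]));print(px[-1],r)
m=np.array([[46,31],[-46,31],[-46,-31],[46,-31]])/1000
for z in(.045,.048): print(z,fit(cast("wrist",px,z,T)[:,:2],m))
k=(im.max(2)<50).astype(np.uint8);k[:175]=0;k[345:]=0;k[:,:235]=0;k[:,385:]=0
k=cv2.morphologyEx(k,cv2.MORPH_CLOSE,np.ones((5,5)))
c=max(cv2.findContours(k,0,2)[0],key=cv2.contourArea);q=cv2.approxPolyDP(cv2.convexHull(c),8,True)[:,0];print(q.tolist())
if len(q)==4:
    p=cast("wrist",q,.048,T)[:,:2];print("gasket c",p.mean(0))
E
python3 -m pendant '[[[0,0,-2.5,0.5,0,0,0],[0,0,-5,1,0,0,0],[0,0,-7.5,1,0,0,0],[0,0.2,-10,1,0,0,0],[0,0.2,-11.3,1,0,0,0]]]'; python3 -m pendant '[[[0,0,0,0,0,0,0],[0,0,0,0,0,0,0]]]'; python3 - <<'E'
from h import *
info();T,im=shot('w5')
E
```

```text
(347.0, 306.0) 6.324655532836914
(346.0, 207.5) 7.159010887145996
(272.5, 210.0) 7.159010887145996
(279.0, 308.0) 6.324655532836914
0.045 (array([ 0.4946717 , -0.01837386]), np.float64(-3.700652023891031), array([0.18572215, 0.26345807, 0.08773651, 0.25110952]))
0.048 (array([ 0.49354248, -0.01821743]), np.float64(-3.7006520238910383), array([0.33628253, 0.25670297, 0.43100036, 0.28702138]))
[[362, 191], [362, 320], [266, 322], [255, 195]]
gasket c [ 0.49401511 -0.01811972]
t: 7.72
position: [0.4556, -0.2944, 0.2577]
tool_rot: [-0.0, 0.05, 0.999, -0.0]
force: [0.0, 0.4, -0.9]
finger_gap: 0.0852
gripper_force: 0.0
t: 7.98
position: [0.4562, -0.2908, 0.258]
tool_rot: [-0.0, 0.048, 0.999, 0.0]
force: [-0.4, 0.4, 0.8]
finger_gap: 0.0856
gripper_force: 0.0
t 7.97 pos [ 0.4562 -0.2908  0.258 ] y-axis [0.096 0.995 0.   ] z [-0.  0. -1.] yawy 84.48 gap 0.0856 F [-0.43  0.4   0.8 ] 0.0
```

View pics/w5.png

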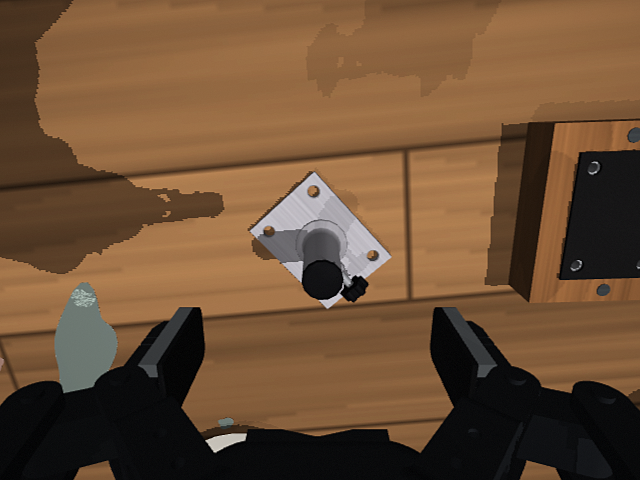

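The socket's holes 0, 1 and 2 are at (373, 256), (314, 191) and (268, 231), the cap is at (322, 280), and the knob points to the lower right.

```bash
cat >> h.py <<'E'
def fit(h,m):
    a,b=m-m.mean(0),h-h.mean(0);th=np.arctan2((a[:,0]*b[:,1]-a[:,1]*b[:,0]).sum(),(a*b).sum())
    Rm=np.array([[np.cos(th),-np.sin(th)],[np.sin(th),np.cos(th)]]);c=h.mean(0)-Rm@m.mean(0)
    return c,np.degrees(th),np.linalg.norm(m@Rm.T+c-h,axis=1)*1000
FH=np.array([[46,31],[-46,31],[-46,-31],[46,-31]])/1000
PC=np.array([.4945,-.0183]);PYAW=-3.70
E
python3 - <<'E'
from h import *
T=np.load('pics/w5.npy')
print(fit(cast("wrist",[[373,256],[314,191],[268,231]],.006,T)[:,:2],FH[:3]))
c=np.array([[60,45],[-60,45],[-60,-45],[60,-45]])/1000
f=fit(cast("wrist",[[391,257],[314,171],[249,230],[330,308]],.007,T)[:,:2],c);print(f)
print("cap",cast("wrist",[322,280],.104,T))
d=np.r_[f[0],.075]-T[:3,3];print(d/.025)
E
```

```text
(array([ 0.50700865, -0.29185295]), np.float64(36.244543970595515), array([0.85926036, 0.38193156, 1.05852788]))
(array([ 0.50668851, -0.2913498 ]), np.float64(37.05823132053544), array([1.54366983, 0.37335811, 1.26966905, 1.95293492]))
cap [[ 0.50519665 -0.29205475  0.104     ]]
[ 2.01971314 -0.02141915 -7.31830176]
```

```bash
python3 -m pendant '[[[0,2,0,-0.5,0,0,0],[0,2,0,-2.5,0,0,0],[0,2,0,-4.8,0,0,0],[0,2,0,-6.6,0,0,0],[0,2,0,-7.3,0,0,0]]]' 60; python3 -m pendant '[[[0,0,0,0,0,0,0],[1,0,0,0,0,0,0],[1,0,0,0,0,0,0],[1,0,0,0,0,0,0],[1,0,0,0,0,0,0]]]'; python3 -m pendant '[[[1,0,0,0,0,0,0],[1,0,0,0,0,0,0],[1,0,0,0,0,0,0]]]'; python3 -m pendant '[[[1,0,0,0.5,0,0,0],[1,0,0,1.2,0,0,0],[1,0,0,2.2,0,0,0],[1,0,0,3.2,0,0,0],[1,0,0,3.4,0,0,0]]]';python3 -c "
from h import *
info()"
```

```text
t: 8.65
position: [0.5056, -0.2905, 0.0738]
tool_rot: [-0.001, 0.048, 0.999, 0.001]
force: [-0.1, 0.4, 1.4]
finger_gap: 0.086
gripper_force: 0.0
t: 9.28
position: [0.506, -0.2921, 0.0764]
tool_rot: [0.0, 0.049, 0.999, -0.0]
force: [-1.6, 1.9, 10.4]
finger_gap: 0.0324
gripper_force: 58.6
t: 9.65
position: [0.5061, -0.2921, 0.0764]
tool_rot: [0.0, 0.049, 0.999, -0.0]
force: [-1.6, 0.9, 10.6]
finger_gap: 0.0328
gripper_force: 58.6
t: 10.28
position: [0.5063, -0.2923, 0.1626]
tool_rot: [0.001, 0.049, 0.999, -0.001]
force: [0.3, 1.1, -4.2]
finger_gap: 0.0328
gripper_force: 60.4
t 10.28 pos [ 0.5063 -0.2923  0.1626] y-axis [ 0.098  0.995 -0.001] z [ 0.002 -0.001 -1.   ] yawy 84.39 gap 0.0328 F [ 0.31  1.09 -4.24] 60.4
```

```bash
python3 -m pendant '[[[1,0,0.8,0.2,0,0,-0.08],[1,0,2.2,0.2,0,0,-0.2],[1,0,4,0.2,0,0,-0.35],[1,-0.2,5.8,0.2,0,0,-0.5],[1,-0.3,7.4,0.2,0,0,-0.65]]]'; python3 -m pendant '[[[1,-0.1,1.3,0,0,0,-0.05],[1,-0.2,2.4,0,0,0,-0.05],[1,-0.2,3.3,0,0,0,-0.05],[1,-0.2,3.6,0,0,0,-0.05],[1,-0.2,3.6,0,0,0,-0.05]]]'; python3 -m pendant '[[[1,0,0,0,0,0,0],[1,0,0,0,0,0,0]]]'; python3 - <<'E'
from h import *
info();T,im=shot('w6')
E
```

```text
t: 10.9
position: [0.4978, -0.1054, 0.1653]
tool_rot: [-0.0, 0.367, 0.93, -0.0]
force: [0.7, -0.5, -4.4]
finger_gap: 0.0323
gripper_force: 60.4
t: 11.52
position: [0.4932, -0.0172, 0.1654]
tool_rot: [-0.0, 0.388, 0.922, -0.0]
force: [-0.9, 0.0, -3.6]
finger_gap: 0.0323
gripper_force: 60.5
t: 11.78
position: [0.4933, -0.0178, 0.1655]
tool_rot: [0.0, 0.389, 0.921, -0.0]
force: [0.1, -0.0, -4.1]
finger_gap: 0.0324
gripper_force: 60.5
t 11.78 pos [ 0.4933 -0.0178  0.1655] y-axis [ 0.717  0.697 -0.   ] z [-0. -0. -1.] yawy 44.22 gap 0.0324 F [ 0.13 -0.04 -4.07] 60.5
```

View pics/w6.png

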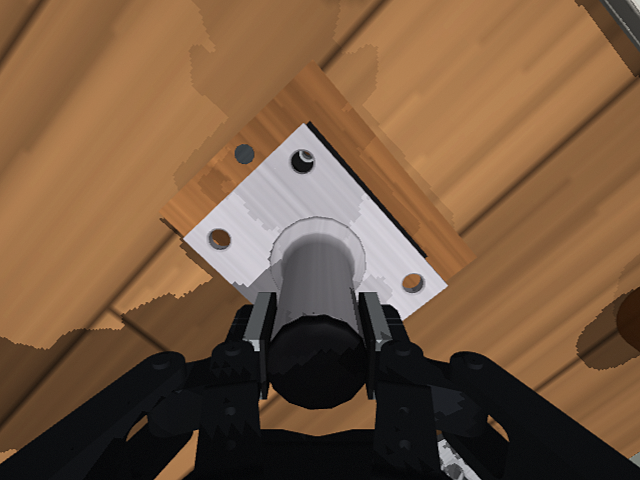

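The held socket shows holes 1, 2 and 0 at (302, 161), (220, 239) and (413, 283), with plate corners at (306, 123), (182, 236) and (448, 287).

```bash
python3 - <<'E'
from h import *
T=np.load('pics/w6.npy');z=T[2,3]-.0764+.008
f=fit(cast("wrist",[[413,283],[302,161],[220,239]],z,T)[:,:2],FH[:3]);print(f)
c=np.array([[60,45],[-60,45],[-60,-45]])/1000
g=fit(cast("wrist",[[448,287],[306,123],[182,236]],z,T)[:,:2],c);print(g)
for q in(f,g): print("err units",(PC-q[0])/.025,"turn",np.radians(PYAW-q[1]))
print("dz",(.1355-T[2,3])/.025)
E
```

```text
(array([ 0.49323178, -0.01883024]), np.float64(-3.3967117933320017), array([0.30315873, 0.18811339, 0.46039464]))
(array([ 0.49358773, -0.01937679]), np.float64(-4.28802071172241), array([0.33410288, 0.43604047, 0.46565791]))
err units [0.05072865 0.02120967] turn -0.005293377788825594
err units [0.03649062 0.04307153] turn 0.010262897489476473
dz -1.200109511389429
```

```bash
python3 -m pendant '[[[1,0.04,0.03,-0.3,0,0,0],[1,0.04,0.03,-0.6,0,0,0],[1,0.04,0.03,-0.9,0,0,0],[1,0.04,0.03,-1.1,0,0,0],[1,0.04,0.03,-1.2,0,0,0]]]'; python3 -m pendant '[[[1,0,0,0,0,0,0],[1,0,0,0,0,0,0],[1,0,0,0,0,0,0],[1,0,0,0,0,0,0]]]'; python3 - <<'E'
from h import *
info();T,im=shot('w7');cv2.imwrite('pics/w7c.png',cv2.resize(im[100:340,140:480],None,fx=2,fy=2))
s=camera("scene")[200:330,180:400,::-1];cv2.imwrite('pics/s7.png',cv2.resize(s,None,fx=3,fy=3))
E
```

```text
t: 12.45
position: [0.4942, -0.0162, 0.1352]
tool_rot: [-0.0, 0.388, 0.921, -0.0]
force: [-0.1, 0.4, -4.4]
finger_gap: 0.0326
gripper_force: 60.5
t: 12.95
position: [0.4943, -0.0162, 0.1356]
tool_rot: [0.0, 0.388, 0.921, -0.0]
force: [-0.0, 0.1, -3.8]
finger_gap: 0.032
gripper_force: 60.5
t 12.95 pos [ 0.4943 -0.0162  0.1356] y-axis [0.716 0.698 0.   ] z [ 0. -0. -1.] yawy 44.29 gap 0.032 F [-0.04  0.12 -3.75] 60.5
```

View pics/w7c.png

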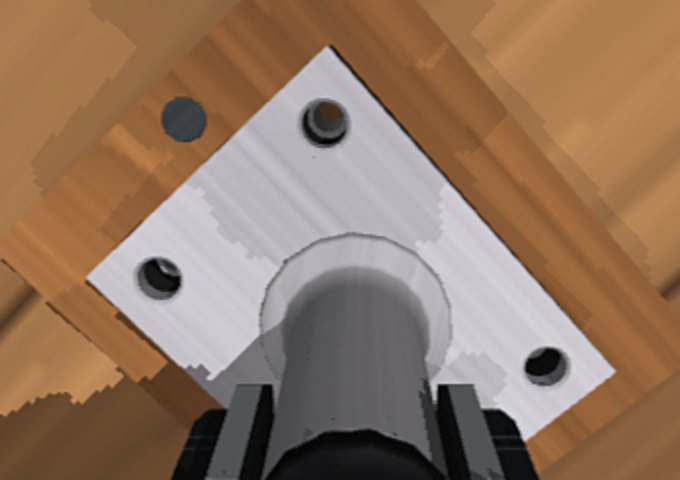

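View pics/s7.png

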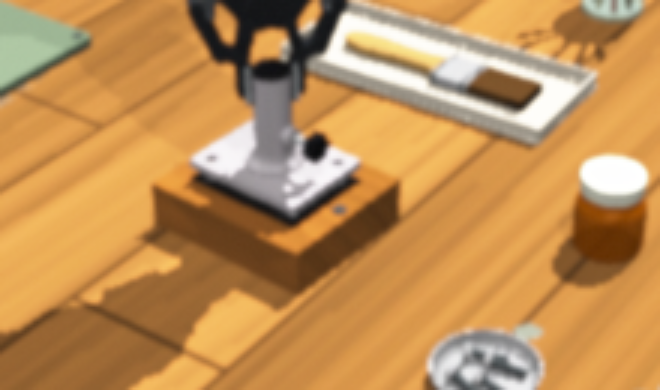

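The wrist crop shows hole 1 at full-image (302.5, 161), with the insert's bore showing through at about (305, 155.5). Holes 2 and 0 are at (220, 238.5) and (413, 283). The scene view shows a level socket above the gasket and the brush in the tray. I'll check the sight line through hole 1.

```bash
python3 - <<'E'
from h import *
T=np.load('pics/w7.npy');z=T[2,3]-.0764+.008
f=fit(cast("wrist",[[413,283],[302.5,161],[220,238.5]],z,T)[:,:2],FH[:3]);print(f,"err mm",(PC-f[0])*1000)
# insert seen through hole1: pad hole predicted vs seen
th=np.radians(PYAW);Rm=np.array([[np.cos(th),-np.sin(th)],[np.sin(th),np.cos(th)]])
print("pad hole1 est",PC+Rm@FH[1],"seen bore",cast("wrist",[305,155.5],.045,T)[0],cast("wrist",[305,155.5],.035,T)[0],"flange hole1",cast("wrist",[302.5,161],z,T)[0])
im=cv2.imread('pics/w7.png');cv2.imwrite('pics/z.png',cv2.resize(im[140:182,280:326],None,fx=10,fy=10,interpolation=0))
E
```

```text
(array([ 0.49425943, -0.01720183]), np.float64(-3.5011921002297424), array([0.3007015 , 0.10055796, 0.40071076])) err mm [ 0.24056887 -1.09816727]
pad hole1 est [0.45059638 0.01560387] seen bore [0.45022348 0.01731776 0.045     ] [0.45069913 0.01639029 0.035     ] flange hole1 [0.4501668  0.01647893 0.06722234]
```

View pics/z.png

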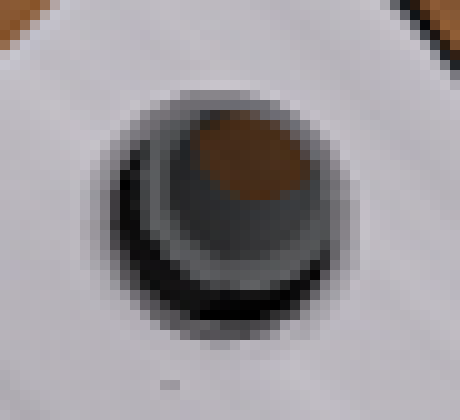

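Through hole 1 the steel insert shows almost concentric, around (304, 158). The error is about 1 mm, so I am handing in.

```bash
python3 -c "
from rig import *
print(close_job())"
```

```text
the job is handed in; nothing more can be done
None
```

I handed the job in with the brush lying flat in the tray and the socket held still and level about 11 mm above the gasket. Its holes measured about 1 mm off the threaded ones; the hand-in did not report a verdict.

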